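# Shut the culture incubator

## Robot

A 7-joint arm with a two-finger parallel gripper is mounted at the origin on the work surface. World frame = base frame: x ahead of the robot, y to its left, z up, the work surface at z = 0. Lengths are in m, angles in rad, forces in N, time in s.
With the tool pointing down it reaches from about 0.425 to 0.925 m from the base axis. Payload 6.8 kg.
Tool frame: the origin (TCP) lies on the centre line of the jaws, within the pads' length; the fingertips stand 25 mm ahead of it and the grasp point (between the pads) lies 6 mm ahead of it; z points along the fingers, y is the line along which they close (so a half turn about z gives the same grasp; the last joint's range is limited). The gripper opens to 85 mm and grips with 20 to 120 N. Pads are 22 mm wide; open, the fingers measure 114 mm over their backs; the gripper's body (76 mm by 85 mm) begins 54 mm behind the grasp point. The pads swing forward as they close: fully open they stand 13 mm farther back than shut.
Start: joints at [-1.228, 0.477, 0.022, 1.555, -0.011, 1.109, -0.083], TCP at [0.294, 0.608, 0.256] pointing down, gripper open.
Joint ranges: [-2.96, 2.96], [-0.34, 2.1], [-1.41, 1.46], [0.24, 2.44], [-1.37, 4.51], [0.17, 1.92], [-2.96, 2.96]. Speed limits (rad/s): [2.39, 2.39, 3.14, 3.14, 3.14, 3.14, 3.14].

## Interface

Orientations are given as a rotation vector (axis times angle).
In Python, from bench import status, imaging, workorder gives the robot as it stands.
- The arm moves only by the tool send_rows, never from a script. Its argument "steps" is a list of rows, each an object of numbers: "dx", "dy", "dz": the shift along the tool's x, y, z in cm; "yaw": the turn about the tool's z in degrees; "gripper": the opening, from 0 (shut) to 1 (fully open). A call has 1 to 5 rows; each row is the pose to reach, as a shift and turn from the pose commanded when the call began, along the tool's axes at that moment; what a row does not reach only later rows make up. A row lasts 1/8 s, in which the tool goes at most 62.5 mm and 10.7 degrees, less where a joint would pass 70% of its speed; a pose out of reach is approached as far as the arm can. A call with a gripper value outside its range is refused whole. The fingers move at their own pace and stop on an object; "force" is the grip in N (left out, the last holds). Time passes only in rows, so rows that repeat a pose let the fingers close. It gives the time, the measured TCP pose, the force, the opening and the grip force at its end, in the units of the state.
- status.get_obs(): the state, without advancing time (a new reading comes with each control period).
- imaging.grab_frame(name): name is "scene" or "top" or "wrist"; returns a dict with "color" (384x512x3 uint8, red, green, blue), "depth" (384x512 float32, m along the optical axis (not along the pixel's ray), 0 where there is no reading), "K" (3x3 intrinsics, pixels), "R" (3x3) and "t" (3): a world point X has camera coordinates R X + t. Camera axes: x right, y down, z forward; pixel columns grow to the right and rows downward; lengths in m; the calibration is good to about 2 mm. A picture is of the moment at which its call begins.
- workorder.hand_in(): hands the job in; it is judged then, once.
The state is a dict: "clock": time; "joints": joint angles; "qvel": joint speeds; "tau": joint torques, N m; "tcp_pos": TCP position; "orientation": TCP orientation; "contact_force": force on the tool from outside, world axes, zero at the start; "moment": the same for the moment, N m; "grip_width": finger opening in m; "gripper_force": force on a finger pad.
Only numpy, scipy, OpenCV 4.12 (cv2) and the standard library are available. Lean on these libraries where they do the work, as an engineer would, in place of code of your own. Each camera call takes 0.05 s, during which the arm holds its last target. There are 200 camera calls.

## Task

Close up the small benchtop incubator using only your fingertips: first push its tray of Petri dishes gently all the way in, then swing the blue door fully shut. Do not slam either of them, keep the dishes lying flat in the tray, and leave everything else on the bench where it stands. Nothing is to be gripped or picked up.

Things in the scene. Friction and masses are not known exactly. Their poses are not given: they have to be found in the camera images.
- incubator: White incubator standing fixed on the bench, 240 deep (its x) x 250 wide (its y) x 200 mm high, see-through roof. Origin: centre of its underside, z up; its open front faces its own -x. The lower 70 mm is a solid base; the chamber above it (z 70 to 190 mm) takes the tray. Only its position and its yaw about the vertical vary.
- tray (a joint): Sliding tray with an orange front panel: how far it is out along the incubator's -x, in m; 0 = fully home against its stop (the panel's outer face is then 2 mm inside the incubator's front), up to 0.14. It slides with about 1.5 N of friction and stays where it is left. The tray is 214 mm wide and 210 mm deep with a 30 mm rim and a 4 mm floor whose top lies 82 mm above the bench.
- tray_front (a point): Middle of the top edge of the orange panel's outer (-x of the incubator) face, 165 mm above the bench. The panel is flat, upright, 214 mm wide, 87 mm high (78 to 165 mm above the bench), 8 mm thick. It moves with the tray; its axes are parallel to the incubator's.
- door (a joint): Door angle in rad: 0 = shut flat over the front, starts standing open at 1.55 to 2.0, stop at 2.1. Upright hinge at the incubator's front left (+y) edge; seen from above the door turns counter-clockwise to close. About 0.06 N m of friction, no latch or spring; it stays where it is left. It can close properly only when the tray is in.
- door_hinge (a point): Point on the door's upright hinge axis at the height of the door's top edge, 200 mm above the bench; at (-130, 125) mm in the incubator's x, y. Its axes turn with the door and equal the incubator's when the door is shut: the door extends from here 250 mm along this frame's -y, and its outer face looks to this frame's -x.
- door_face (a point): Middle (125 mm from the hinge) of the top edge of the door's outer face. The door is flat, a blue frame with a clear window, 250 mm wide, 130 mm high (70 to 200 mm above the bench), 16 mm thick, centred on the hinge axis; this point is 8 mm from its mid-plane. Axes as door_hinge: outward is this frame's -x.
- dish_a1: Petri dish with amber agar, 90 mm across, 16 mm high, about 35 g, loose: the lower one of the left (+y) pair in the tray. Origin: centre of its underside. Not to be picked up or tipped.
- dish_a2: Petri dish with amber agar, 90 mm across, 16 mm high, about 35 g, loose: the upper one of the left (+y) pair in the tray. Origin: centre of its underside. Not to be picked up or tipped.
- dish_b1: Petri dish with amber agar, 90 mm across, 16 mm high, about 35 g, loose: the lower one of the right (-y) pair in the tray. Origin: centre of its underside. Not to be picked up or tipped.
- dish_b2: Petri dish with amber agar, 90 mm across, 16 mm high, about 35 g, loose: the upper one of the right (-y) pair in the tray. Origin: centre of its underside. Not to be picked up or tipped.
- dish_stack: Bystander: stack of five Petri dishes on the bench, 90 mm across, 80 mm high. Origin: centre of its underside.
- dish_pair: Bystander: two stacked Petri dishes on the bench, 90 mm across, 32 mm high. Origin: centre of its underside.
- tally: Bystander: violet hand tally counter, 50 x 42 x 38 mm high. Origin: centre of its underside.
- spray: Bystander: white spray bottle with black head, 72 mm across, 176 mm high. Origin: centre of its underside.
- tube_rack: Bystander: orange rack of blue-capped tubes, 90 x 200 x 112 mm high. Origin: centre of its underside.

How it is judged:
By the outcome, as a careful person would: the job done as asked, in the order asked, and still so for the second after the job is handed in, with the robot touching nothing.
It also fails if it takes over 56 s, if anything falls off the work surface, if the arm or the gripper's body presses on something with over 40 N, if the wrist force passes 120 N, or if a joint passes its speed limit or range.

## Working session

There is one attempt and no reset: what is moved stays moved. The work goes in short steps, Python scripts to look and compute and a tool call to move; the robot and the scene stay as the last step left them, time stands still between calls to the robot, and variables do not carry over. Pictures are saved under pics/ and viewed, at most 10 in all, crops included, and the job is handed in when it is done.

Besides the shell and the picture viewer there is one more tool, called after "Request:" as name([rows], argument=value, ...), one row to a line, values as JSON. send_rows: Moves the arm, as the interface text tells. Its arguments: {"type":"object","properties":{"steps":{"type":"array"},"force":{"type":"number"}},"required":["steps"]}

```bash
mkdir -p pics
cat > h.py <<'E'
import numpy as np,cv2
from bench import status,imaging,workorder
def grab(n,fn=None):
    f=imaging.grab_frame(n)
    if fn: cv2.imwrite('pics/'+fn,cv2.cvtColor(f['color'],cv2.COLOR_RGB2BGR))
    return f
def pts(f):
    v,u=np.mgrid[0:384,0:512]; d=f['depth']; K=f['K']
    c=np.stack([(u-K[0,2])/K[0,0]*d,(v-K[1,2])/K[1,1]*d,d],-1)
    return (c-f['t'])@f['R']
E
python3 - <<'E'
from h import *
for n in('scene','top'):
    f=grab(n,n+'0.png'); np.savez(n+'0.npz',**f); print(n,-f['R'].T@f['t'],f['R'][2])
o=status.get_obs(); print(o)
a=cv2.imread('pics/scene0.png');b=cv2.imread('pics/top0.png')
E
```

```text
scene [ 0.9326312  -0.64974912  1.2252761 ] [-0.2965827   0.52160431 -0.79997978]
top [0.23782442 0.08559565 1.61546037] [ 0.19680277 -0.01107191 -0.98038058]
{'clock': 0.1, 'joints': array([-1.22811725,  0.47771729,  0.02234053,  1.55633677, -0.01153322,
        1.10932002, -0.08308359]), 'qvel': array([ 0.00254342, -0.00121541, -0.00078222, -0.00205378, -0.00051354,
       -0.00124539,  0.00166936]), 'tau': array([ 3.76992597e-03, -5.97756314e+01,  1.61343914e+00, -2.81951040e+01,
        1.28376242e-02,  4.95853266e-03, -1.16996000e-05]), 'tcp_pos': array([0.29385836, 0.60713025, 0.25542964]), 'orientation': array([-7.02002737e-01, -3.06186540e+00,  2.55972117e-03]), 'contact_force': array([-0.39802303, -0.05616434, -0.19108706]), 'moment': array([ 0.03348195, -0.02633751, -0.05413813]), 'gripper_force': 0.0, 'grip_width': 0.08550598349987173}
```

View pics/scene0.png

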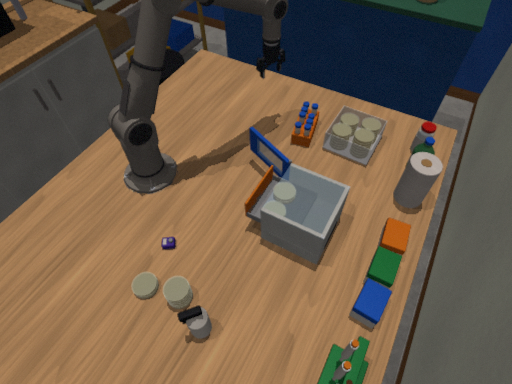

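View pics/top0.png

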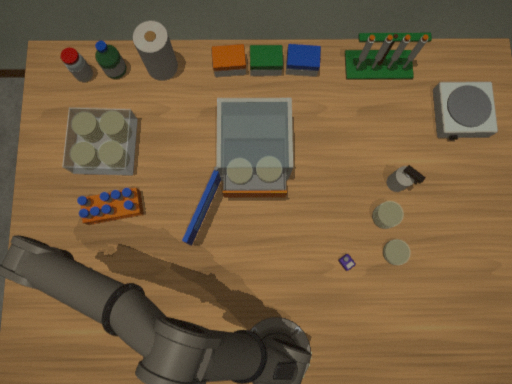

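The scene picture shows the incubator at about (305,210), its orange panel at (260,190) and the blue door at (268,153). In the top picture the panel edge runs from (224,193) to (287,194), and the door runs from its hinge at (218,172) to its tip at (188,240).

```bash
cat >> h.py <<'E'
def clouds(f):
    P=pts(f); hsv=cv2.cvtColor(f['color'],cv2.COLOR_RGB2HSV); H,S,V=[hsv[...,i].astype(int) for i in range(3)]
    ok=(f['depth']>0)
    near=(P[...,0]>.25)&(P[...,0]<.95)&(np.abs(P[...,1]-.1)<.32)
    return P,dict(orange=ok&near&(H<14)&(S>170)&(V>90)&(P[...,2]>.07)&(P[...,1]<.28),blue=ok&near&(H>105)&(H<125)&(S>150)&(P[...,2]>.06)&(P[...,1]<.38))
E
python3 - <<'E'
from h import *
for n in('scene','top'):
    f=np.load(n+'0.npz'); P,m=clouds(f)
    for k in m:
        p=P[m[k]]; print(n,k,len(p),p.min(0).round(3),p.max(0).round(3))
        t=p[p[:,2]>p[:,2].max()-.012][:,:2].astype(np.float32)
        vx,vy,x,y=cv2.fitLine(t,cv2.DIST_HUBER,0,.01,.01).ravel(); s=(t-[x,y])@[vx,vy]
        print('  line',np.degrees(np.arctan2(vy,vx)).round(2),len(t),[(np.array([x,y])+q*np.array([vx,vy])).round(4) for q in(s.min(),s.max())])
    # incubator walls top at z~.2
    z=P[...,2]; col=f['color'].astype(int)
    w=(np.abs(z-.197)<.008)&(P[...,0]>.4)&(P[...,0]<.95)&(np.abs(P[...,1]-.08)<.2)&(f['depth']>0)&~m['blue']
    q=P[w][:,:2].astype(np.float32); print('  wall',len(q),cv2.minAreaRect(q), cv2.boxPoints(cv2.minAreaRect(q)).round(3).tolist())
f=np.load('top0.npz'); P,_=clouds(f)
for nm,px in dict(pair=(397,252),stack=(389,214),tally=(347,262),spray=(400,180),rack=(110,205),tips=(205,205)).items(): print(nm,P[px[1],px[0]].round(3))
for n,c in(('scene',(230,100,370,270)),('top',(170,80,310,260))):
    a=cv2.imread(f'pics/{n}0.png')[c[1]:c[3],c[0]:c[2]]; a=cv2.resize(a,None,fx=3,fy=3,interpolation=2); cv2.imwrite(f'pics/{n}0c.png',a)
A=cv2.imread('pics/scene0c.png');B=cv2.imread('pics/top0c.png'); h=540
cv2.imwrite('pics/c0.png',cv2.hconcat([cv2.resize(A,(400,486)),cv2.resize(B,(400,486))]))
E
```

```text
scene orange 79 [ 0.526 -0.04   0.117] [0.535 0.172 0.168]
  line 89.67 64 [array([ 0.5304, -0.0386], dtype=float32), array([0.5316, 0.1655], dtype=float32)]
scene blue 474 [0.366 0.185 0.076] [0.596 0.293 0.204]
  line -24.19 197 [array([0.3685, 0.2893], dtype=float32), array([0.5925, 0.1887], dtype=float32)]
  wall 3910 ((0.6293054223060608, 0.08427683264017105), (0.2925073206424713, 0.4749786853790283), 77.99736022949219) [[0.367000013589859, -0.008999999612569809], [0.8309999704360962, -0.1080000028014183], [0.8920000195503235, 0.17800000309944153], [0.4269999861717224, 0.2770000100135803]]
top orange 7 [0.524 0.021 0.152] [0.53  0.16  0.166]
  line 87.24 5 [array([0.5233, 0.0215], dtype=float32), array([0.53, 0.16], dtype=float32)]
top blue 326 [0.365 0.19  0.19 ] [0.59  0.296 0.21 ]
  line -23.54 238 [array([0.3653, 0.2916], dtype=float32), array([0.5901, 0.1937], dtype=float32)]
  wall 5085 ((0.6176771521568298, 0.09082174301147461), (0.28811055421829224, 0.4981640875339508), 78.43992614746094) [[0.3449999988079071, -0.0], [0.8330000042915344, -0.10000000149011612], [0.890999972820282, 0.18199999630451202], [0.40299999713897705, 0.28200000524520874]]
pair [ 0.333 -0.429  0.034]
stack [ 0.461 -0.396  0.08 ]
tally [ 0.301 -0.253  0.03 ]
spray [ 0.574 -0.431  0.115]
rack [0.505 0.573 0.065]
tips [0.489 0.234 0.141]
```

View pics/c0.png

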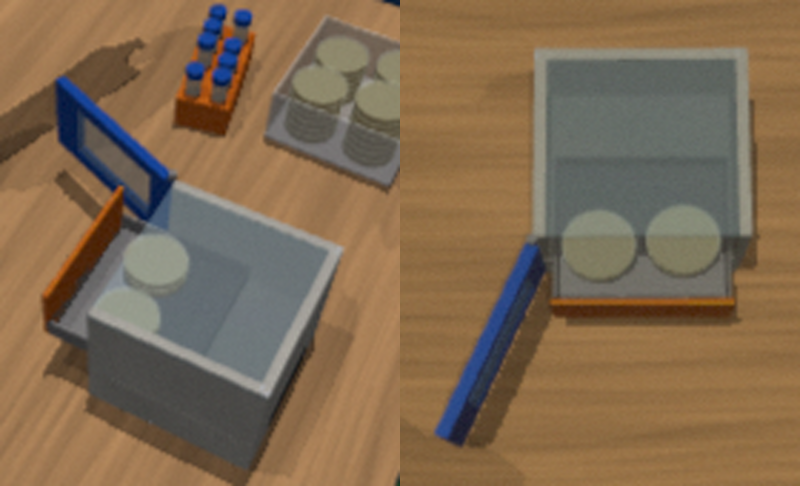

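The enlarged crop shows the tray partly out with its dishes flat, and the door standing open to the +y side, clear of the panel. The incubator's yaw is about 0, with the hinge near (0.588, 0.192), the panel face at x≈0.527 and its centre at y≈0.066.

Request:
send_rows([
  {"dx":-4,"dy":-4,"dz":-3,"yaw":-8,"gripper":0},
  {"dx":-8,"dy":-8,"dz":-4,"yaw":-16,"gripper":0},
  {"dx":-12,"dy":-12,"dz":-4,"yaw":-24,"gripper":0},
  {"dx":-16,"dy":-16,"dz":-4,"yaw":-25.8,"gripper":0},
  {"dx":-20,"dy":-20,"dz":-4,"yaw":-25.8,"gripper":0},
], force=20)

```text
clock: 0.72
tcp_pos: [0.3873, 0.3383, 0.2961]
orientation: [-0.0, -3.141, 0.0]
contact_force: [1.1, 0.1, -0.0]
grip_width: 0.0001
gripper_force: 0.0
```

Run:
```python
from h import *
for n in('scene','top'):
    f=np.load(n+'0.npz'); P,m=clouds(f); x,y,z=P[...,0],P[...,1],P[...,2]
    w=(np.abs(z-.2)<.01)&(x>.56)&(x<.9)&(y>-.1)&(y<.24)&(f['depth']>0)&~cv2.dilate(m['blue'].astype(np.uint8),np.ones((3,3))).astype(bool)
    q=P[w]
    R=[]
    for lo in np.arange(.62,.82,.02):
        s=q[(q[:,0]>=lo)&(q[:,0]<lo+.02)]
        R.append((lo+.01,s[:,1].min(),s[:,1].max()))
    R=np.array(R); print(n,'y edges',np.polyfit(R[:,0]-.72,R[:,1],1).round(4),np.polyfit(R[:,0]-.72,R[:,2],1).round(4))
    F=[]
    for lo in np.arange(-.04,.16,.02):
        s=q[(q[:,1]>=lo)&(q[:,1]<lo+.02)]
        F.append((lo+.01,s[:,0].min(),s[:,0].max()))
    F=np.array(F); print(n,'x edges',np.polyfit(F[:,0]-.066,F[:,1],1).round(4),np.polyfit(F[:,0]-.066,F[:,2],1).round(4))
o=status.get_obs(); print(o['tcp_pos'],o['orientation'],o['grip_width'],o['contact_force'])
```

```text
scene y edges [-0.0071 -0.0589] [0.0038 0.1927]
scene x edges [0.034  0.6044] [0.0044 0.8431]
top y edges [-0.0016 -0.0551] [-0.0098  0.1924]
top x edges [0.0065 0.6014] [0.0095 0.8427]
[0.38727112 0.33834024 0.29607811] [-4.58393840e-04 -3.14136798e+00  3.76950273e-04] 6.398990413454093e-05 [ 1.08565464  0.13245587 -0.04276492]
```

Request:
send_rows([
  {"dx":-2,"dy":-5.5},
  {"dx":-4,"dy":-11},
  {"dx":-6,"dy":-16.5},
  {"dx":-8,"dy":-22,"dz":2},
  {"dx":-9.8,"dy":-27.2,"dz":6},
])

```text
validation failed for argument at $.st...
```

Request:
send_rows([
  {"dz":3},
  {"dz":6.6},
  {"dx":-0.5,"dz":6.6},
  {"dx":-1,"dz":6.6},
  {"dx":-1.5,"dz":6.6},
])

```text
validation failed for argument at $.st...
```

Request:
send_rows([
  {"dx":-2,"dy":-5.5,"dz":0,"yaw":0,"gripper":0},
  {"dx":-4,"dy":-11,"dz":0,"yaw":0,"gripper":0},
  {"dx":-6,"dy":-16.5,"dz":0,"yaw":0,"gripper":0},
  {"dx":-8,"dy":-22,"dz":2,"yaw":0,"gripper":0},
  {"dx":-9.8,"dy":-27.2,"dz":6,"yaw":0,"gripper":0},
])

```text
clock: 1.35
tcp_pos: [0.4848, 0.0706, 0.2401]
orientation: [0.002, 3.138, 0.002]
contact_force: [1.2, 0.9, -1.0]
grip_width: -0.0001
gripper_force: 0.0
```

Request:
send_rows([
  {"dx":0,"dy":0,"dz":3,"yaw":0,"gripper":0},
  {"dx":0,"dy":0,"dz":6.8,"yaw":0,"gripper":0},
  {"dx":-0.6,"dy":0,"dz":6.8,"yaw":0,"gripper":0},
  {"dx":-1.2,"dy":0,"dz":6.8,"yaw":0,"gripper":0},
  {"dx":-1.7,"dy":0,"dz":6.8,"yaw":0,"gripper":0},
])

```text
clock: 1.98
tcp_pos: [0.502, 0.073, 0.1731]
orientation: [0.0, 3.139, 0.001]
contact_force: [-0.1, 1.0, -0.1]
grip_width: 0.0
gripper_force: 0.0
```

Request:
send_rows([
  {"dx":-0.3,"dy":0,"dz":0,"yaw":0,"gripper":0},
  {"dx":-0.6,"dy":0,"dz":0,"yaw":0,"gripper":0},
  {"dx":-0.9,"dy":0,"dz":0,"yaw":0,"gripper":0},
  {"dx":-1.2,"dy":0,"dz":0,"yaw":0,"gripper":0},
  {"dx":-1.5,"dy":0,"dz":0,"yaw":0,"gripper":0},
])

```text
clock: 2.6
tcp_pos: [0.5153, 0.0726, 0.1715]
orientation: [-0.001, -3.141, 0.0]
contact_force: [-1.5, -0.6, 1.4]
grip_width: 0.0001
gripper_force: 0.5
```

Request:
send_rows([
  {"dx":-0.3,"dy":0,"dz":0,"yaw":0,"gripper":0},
  {"dx":-0.6,"dy":0,"dz":0,"yaw":0,"gripper":0},
  {"dx":-1.0,"dy":0,"dz":0,"yaw":0,"gripper":0},
  {"dx":-1.4,"dy":0,"dz":0,"yaw":0,"gripper":0},
  {"dx":-1.8,"dy":0,"dz":0,"yaw":0,"gripper":0},
])

```text
clock: 3.22
tcp_pos: [0.5335, 0.0725, 0.1714]
orientation: [-0.001, -3.141, 0.0]
contact_force: [-1.2, -0.8, -0.3]
grip_width: 0.0003
gripper_force: 0.8
```

Request:
send_rows([
  {"dx":-0.4,"dy":0,"dz":0,"yaw":0,"gripper":0},
  {"dx":-0.8,"dy":0,"dz":0,"yaw":0,"gripper":0},
  {"dx":-1.2,"dy":0,"dz":0,"yaw":0,"gripper":0},
  {"dx":-1.6,"dy":0,"dz":0,"yaw":0,"gripper":0},
  {"dx":-2.0,"dy":0,"dz":0,"yaw":0,"gripper":0},
])

```text
clock: 3.85
tcp_pos: [0.5536, 0.0725, 0.1715]
orientation: [-0.001, -3.141, 0.0]
contact_force: [-2.0, -0.6, -1.8]
grip_width: 0.0002
gripper_force: 0.8
```

Request:
send_rows([
  {"dx":-0.4,"dy":0,"dz":0,"yaw":0,"gripper":0},
  {"dx":-0.8,"dy":0,"dz":0,"yaw":0,"gripper":0},
  {"dx":-1.2,"dy":0,"dz":0,"yaw":0,"gripper":0},
  {"dx":-1.6,"dy":0,"dz":0,"yaw":0,"gripper":0},
  {"dx":-1.9,"dy":0,"dz":0,"yaw":0,"gripper":0},
])

```text
clock: 4.47
tcp_pos: [0.5727, 0.0725, 0.1716]
orientation: [0.001, 3.141, 0.0]
contact_force: [-1.7, -2.1, 0.1]
grip_width: 0.0003
gripper_force: 0.8
```

Force is steady at about 1.5 N, so the tray is sliding. I'll slow down for the end.

Request:
send_rows([
  {"dx":-0.3,"dy":0,"dz":0,"yaw":0,"gripper":0},
  {"dx":-0.55,"dy":0,"dz":0,"yaw":0,"gripper":0},
  {"dx":-0.8,"dy":0,"dz":0,"yaw":0,"gripper":0},
  {"dx":-1.0,"dy":0,"dz":0,"yaw":0,"gripper":0},
  {"dx":-1.2,"dy":0,"dz":0,"yaw":0,"gripper":0},
])

```text
clock: 5.1
tcp_pos: [0.5845, 0.0725, 0.1716]
orientation: [0.001, 3.142, 0.0]
contact_force: [-1.2, 0.0, 0.3]
grip_width: -0.0001
gripper_force: 0.8
```

Request:
send_rows([
  {"dx":-0.15,"dy":0,"dz":0,"yaw":0,"gripper":0},
  {"dx":-0.3,"dy":0,"dz":0,"yaw":0,"gripper":0},
  {"dx":-0.45,"dy":0,"dz":0,"yaw":0,"gripper":0},
  {"dx":-0.6,"dy":0,"dz":0,"yaw":0,"gripper":0},
  {"dx":-0.7,"dy":0,"dz":0,"yaw":0,"gripper":0},
])

```text
clock: 5.72
tcp_pos: [0.5896, 0.0725, 0.171]
orientation: [-0.001, -3.137, 0.0]
contact_force: [-8.0, -0.3, 2.6]
grip_width: -0.0001
gripper_force: 0.0
```

Request:
send_rows([
  {"dx":-0.05,"dy":0,"dz":0,"yaw":0,"gripper":0},
  {"dx":-0.1,"dy":0,"dz":0,"yaw":0,"gripper":0},
  {"dx":-0.1,"dy":0,"dz":0,"yaw":0,"gripper":0},
])

```text
clock: 6.1
tcp_pos: [0.5896, 0.0724, 0.1707]
orientation: [-0.002, -3.135, 0.0]
contact_force: [-11.1, -0.2, 4.0]
grip_width: 0.0002
gripper_force: 0.0
```

Request:
send_rows([
  {"dx":2,"dy":0,"dz":0,"yaw":0,"gripper":0},
  {"dx":4.5,"dy":0,"dz":0,"yaw":0,"gripper":0},
  {"dx":5,"dy":0,"dz":-4,"yaw":0,"gripper":0},
  {"dx":5.5,"dy":0,"dz":-9,"yaw":0,"gripper":0},
  {"dx":6,"dy":0,"dz":-12.5,"yaw":0,"gripper":0},
])

```text
clock: 6.72
tcp_pos: [0.5333, 0.0731, 0.2992]
orientation: [0.0, 3.138, 0.002]
contact_force: [0.6, 0.1, 0.2]
grip_width: 0.0001
gripper_force: 0.0
```

Request:
send_rows([
  {"dx":1.1,"dy":5,"dz":0,"yaw":0,"gripper":0},
  {"dx":2.2,"dy":10,"dz":0,"yaw":0,"gripper":0},
  {"dx":3.3,"dy":15,"dz":0,"yaw":0,"gripper":0},
  {"dx":4.4,"dy":20,"dz":0,"yaw":0,"gripper":0},
  {"dx":5.5,"dy":24.8,"dz":0,"yaw":0,"gripper":0},
])

```text
clock: 7.35
tcp_pos: [0.4773, 0.323, 0.297]
orientation: [-0.0, 3.14, 0.003]
contact_force: [0.5, -0.6, 0.7]
grip_width: -0.0001
gripper_force: 0.0
```

Run:
```python
from h import *
f=grab('scene','s1.png'); a=cv2.imread('pics/s1.png')[80:280,200:400]; cv2.imwrite('pics/s1c.png',cv2.resize(a,None,fx=3,fy=3,interpolation=2))
P,m=clouds(f)
for k in m:
    p=P[m[k]]; print(k,len(p),p.min(0).round(3),p.max(0).round(3))
for n in ['top']:
    f=grab(n); P,m=clouds(f); p=P[m['blue']]; p=p[p[:,2]>.19][:,:2].astype(np.float32)
    if len(p)>20:
        vx,vy,x,y=cv2.fitLine(p,cv2.DIST_HUBER,0,.01,.01).ravel(); print(np.degrees(np.arctan2(vy,vx)),x,y,p.min(0),p.max(0))
print(status.get_obs()['tcp_pos'])
```

```text
Traceback (most recent call last):
ValueError: zero-size array to reduction operation minimum which has no identity
```

View pics/s1c.png

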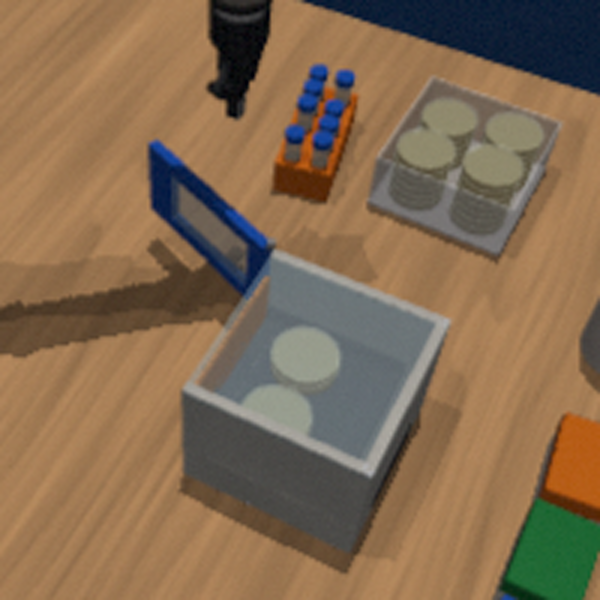

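The tray is home and the dishes lie flat (crop (305,358) and (275,415)). The door hasn't moved, with its tip at crop (152,150) and its hinge at (262,265). Next I lower the fingers behind the door and work out the arc.

Request:
send_rows([
  {"dx":0,"dy":0,"dz":4,"yaw":0,"gripper":0},
  {"dx":0,"dy":0,"dz":8,"yaw":0,"gripper":0},
  {"dx":0,"dy":0,"dz":12.2,"yaw":0,"gripper":0},
  {"dx":0.5,"dy":-0.5,"dz":12.2,"yaw":0,"gripper":0},
  {"dx":1,"dy":-1.5,"dz":12.2,"yaw":0,"gripper":0},
])

```text
clock: 8.02
tcp_pos: [0.468, 0.306, 0.176]
orientation: [0.0, 3.14, 0.003]
contact_force: [0.1, 0.7, 0.9]
grip_width: 0.0002
gripper_force: 0.0
```

```bash
cat > arc.py <<'E'
from h import *
H=np.array([.589,.192])
def tgt(phi,r):
    p=np.radians(phi); d=np.array([np.cos(p),np.sin(p)]); n=np.array([np.sin(p),-np.cos(p)])
    return H+r*d+n*(.008+.011*abs(n[0])+.0145*abs(n[1]))
if __name__=='__main__':
    o=status.get_obs()['tcp_pos']; print(o); prev=o[:2]
    for phi in list(range(156,271,6)):
        t=tgt(phi,.15); d=(t-prev)*100; print(phi,t.round(3),'dx %.1f dy %.1f'%(-d[0],d[1]),np.hypot(*t).round(3)); prev=t
E
python3 arc.py
```

```text
[0.46799666 0.30601654 0.17603704]
156 [0.462 0.277] dx 0.6 dy -3.0 0.539
162 [0.454 0.262] dx 0.8 dy -1.4 0.524
168 [0.447 0.247] dx 0.7 dy -1.5 0.511
174 [0.442 0.231] dx 0.5 dy -1.6 0.499
180 [0.439 0.215] dx 0.3 dy -1.7 0.489
186 [0.437 0.2  ] dx 0.2 dy -1.5 0.481
192 [0.437 0.185] dx 0.0 dy -1.5 0.475
198 [0.439 0.17 ] dx -0.1 dy -1.5 0.47
204 [0.442 0.154] dx -0.3 dy -1.5 0.468
210 [0.446 0.14 ] dx -0.5 dy -1.5 0.467
216 [0.452 0.125] dx -0.6 dy -1.5 0.469
222 [0.46  0.111] dx -0.8 dy -1.4 0.473
228 [0.469 0.098] dx -0.9 dy -1.3 0.479
234 [0.48  0.086] dx -1.1 dy -1.2 0.488
240 [0.493 0.074] dx -1.2 dy -1.1 0.498
246 [0.506 0.065] dx -1.4 dy -1.0 0.51
252 [0.521 0.056] dx -1.5 dy -0.8 0.524
258 [0.537 0.05 ] dx -1.6 dy -0.7 0.539
264 [0.553 0.045] dx -1.6 dy -0.5 0.555
270 [0.57  0.042] dx -1.7 dy -0.3 0.572
```

Request:
send_rows([
  {"dx":0.2,"dy":-0.9,"dz":0,"yaw":0,"gripper":0},
  {"dx":0.3,"dy":-1.6,"dz":0,"yaw":0,"gripper":0},
  {"dx":0.5,"dy":-2.1,"dz":0,"yaw":0,"gripper":0},
  {"dx":0.6,"dy":-2.5,"dz":0,"yaw":0,"gripper":0},
  {"dx":0.7,"dy":-2.8,"dz":0,"yaw":0,"gripper":0},
])

```text
clock: 8.65
tcp_pos: [0.4605, 0.2775, 0.1746]
orientation: [0.001, 3.141, 0.0]
contact_force: [-0.7, 0.8, -0.3]
grip_width: 0.0001
gripper_force: 0.0
```

Request:
send_rows([
  {"dx":0.1,"dy":-0.3,"dz":0,"yaw":0,"gripper":0},
  {"dx":0.3,"dy":-0.6,"dz":0,"yaw":0,"gripper":0},
  {"dx":0.4,"dy":-0.9,"dz":0,"yaw":0,"gripper":0},
  {"dx":0.6,"dy":-1.2,"dz":0,"yaw":0,"gripper":0},
  {"dx":0.8,"dy":-1.6,"dz":0,"yaw":0,"gripper":0},
])

```text
clock: 9.28
tcp_pos: [0.4523, 0.2615, 0.1745]
orientation: [-0.001, -3.142, -0.0]
contact_force: [-0.1, 0.3, 0.1]
grip_width: 0.0002
gripper_force: 0.0
```

Request:
send_rows([
  {"dx":0.2,"dy":-0.5,"dz":0,"yaw":0,"gripper":0},
  {"dx":0.5,"dy":-1.1,"dz":0,"yaw":0,"gripper":0},
  {"dx":0.7,"dy":-1.7,"dz":0,"yaw":0,"gripper":0},
  {"dx":1.0,"dy":-2.4,"dz":0,"yaw":0,"gripper":0},
  {"dx":1.2,"dy":-3.1,"dz":0,"yaw":0,"gripper":0},
])

```text
clock: 9.9
tcp_pos: [0.4402, 0.2301, 0.1745]
orientation: [-0.001, -3.141, -0.0]
contact_force: [0.0, 0.8, 0.5]
grip_width: 0.0003
gripper_force: 0.0
```

```bash
cat > door.py <<'E'
from h import *
print(status.get_obs()['tcp_pos'])
for n in ('top','scene'):
    f=imaging.grab_frame(n); P=pts(f); hsv=cv2.cvtColor(f['color'],cv2.COLOR_RGB2HSV)
    m=(hsv[...,0]>105)&(hsv[...,0]<125)&(hsv[...,1]>150)&(P[...,2]>.185)&(P[...,2]<.215)&(P[...,0]>.32)&(P[...,0]<.65)&(P[...,1]>-.1)&(P[...,1]<.35)
    p=P[m][:,:2].astype(np.float32)
    if len(p)<15: print(n,'few',len(p)); continue
    vx,vy,x,y=cv2.fitLine(p,cv2.DIST_HUBER,0,.01,.01).ravel(); print(n,len(p),np.degrees(np.arctan2(vy,vx)).round(1),p.min(0),p.max(0))
E
python3 door.py
```

```text
[0.44019344 0.23011775 0.17454088]
top 130 2.7 [0.47241753 0.18362482] [0.5905815  0.19748326]
scene 268 2.9 [0.34959948 0.17031935] [0.5941408  0.21543771]
```

Run:
```python
from h import *
A=grab('scene','s2.png');a=cv2.imread('pics/s2.png')[90:250,200:360]
grab('top','t2.png');b=cv2.imread('pics/t2.png')[110:270,150:310]
cv2.imwrite('pics/c2.png',cv2.hconcat([cv2.resize(x,(400,400),interpolation=2) for x in(a,b)]))
```

```text
(no output)
```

View pics/c2.png

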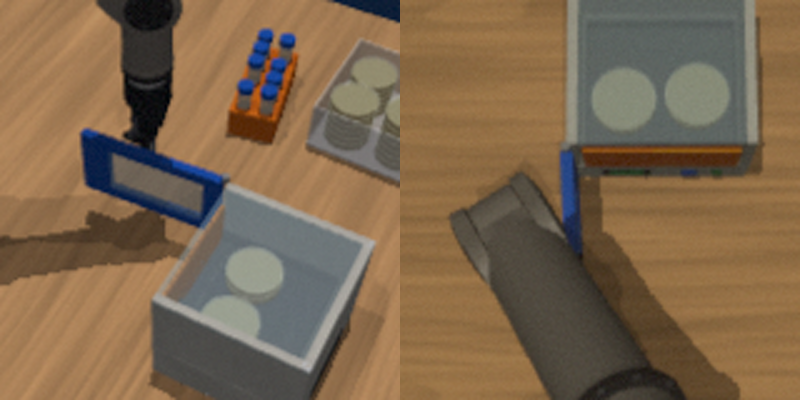

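The fingers flare above the pads, and at this height that wider part reached the door top edge. The door is now near φ≈183°, about 87° from shut. I'll back off and raise so only the fingertips touch.

Request:
send_rows([
  {"dx":0,"dy":0.6,"dz":0,"yaw":0,"gripper":0},
  {"dx":0,"dy":0.6,"dz":-1.3,"yaw":0,"gripper":0},
  {"dx":0,"dy":0.6,"dz":-2.6,"yaw":0,"gripper":0},
  {"dx":0,"dy":0,"dz":-2.6,"yaw":0,"gripper":0},
  {"dx":0.1,"dy":-0.6,"dz":-2.6,"yaw":0,"gripper":0},
])

```text
clock: 10.72
tcp_pos: [0.4394, 0.224, 0.2007]
orientation: [0.001, 3.141, 0.0]
contact_force: [0.0, 0.0, -0.3]
grip_width: 0.0
gripper_force: 0.0
```

Request:
send_rows([
  {"dx":0,"dy":-0.4,"dz":0,"yaw":0,"gripper":0},
  {"dx":0.1,"dy":-0.8,"dz":0,"yaw":0,"gripper":0},
  {"dx":0.1,"dy":-1.2,"dz":0,"yaw":0,"gripper":0},
  {"dx":0.2,"dy":-1.6,"dz":0,"yaw":0,"gripper":0},
  {"dx":0.2,"dy":-2.0,"dz":0,"yaw":0,"gripper":0},
])

```text
clock: 11.35
tcp_pos: [0.4373, 0.2045, 0.2005]
orientation: [-0.001, -3.142, -0.0]
contact_force: [0.4, 0.3, 0.2]
grip_width: 0.0002
gripper_force: 0.2
```

```bash
python3 door.py
```

```text
[0.43733811 0.20452873 0.20052355]
top 74 8.1 [0.5267877  0.18381366] [0.59143126 0.19760673]
scene 271 4.7 [0.35063824 0.16374797] [0.5941955  0.19517274]
```

Request:
send_rows([
  {"dx":0,"dy":-0.6,"dz":0,"yaw":0,"gripper":0},
  {"dx":0,"dy":-1.3,"dz":0,"yaw":0,"gripper":0},
  {"dx":0,"dy":-2.0,"dz":0,"yaw":0,"gripper":0},
  {"dx":-0.1,"dy":-2.7,"dz":0,"yaw":0,"gripper":0},
  {"dx":-0.2,"dy":-3.4,"dz":0,"yaw":0,"gripper":0},
])

```text
clock: 12.08
tcp_pos: [0.4395, 0.1701, 0.2006]
orientation: [0.001, 3.142, 0.0]
contact_force: [0.4, 1.8, -0.1]
grip_width: 0.0
gripper_force: 0.3
```

Request:
send_rows([
  {"dx":-0.1,"dy":-0.6,"dz":0,"yaw":0,"gripper":0},
  {"dx":-0.2,"dy":-1.2,"dz":0,"yaw":0,"gripper":0},
  {"dx":-0.4,"dy":-1.8,"dz":0,"yaw":0,"gripper":0},
  {"dx":-0.6,"dy":-2.4,"dz":0,"yaw":0,"gripper":0},
  {"dx":-0.8,"dy":-3.0,"dz":0,"yaw":0,"gripper":0},
])

```text
clock: 12.7
tcp_pos: [0.4476, 0.1402, 0.2005]
orientation: [0.001, 3.142, 0.0]
contact_force: [-0.3, 1.4, -0.8]
grip_width: -0.0001
gripper_force: 0.2
```

Request:
send_rows([
  {"dx":-0.2,"dy":-0.6,"dz":0,"yaw":0,"gripper":0},
  {"dx":-0.5,"dy":-1.2,"dz":0,"yaw":0,"gripper":0},
  {"dx":-0.8,"dy":-1.8,"dz":0,"yaw":0,"gripper":0},
  {"dx":-1.1,"dy":-2.4,"dz":0,"yaw":0,"gripper":0},
  {"dx":-1.4,"dy":-2.9,"dz":0,"yaw":0,"gripper":0},
])

```text
clock: 13.32
tcp_pos: [0.4616, 0.1112, 0.2005]
orientation: [-0.001, -3.142, 0.0]
contact_force: [-0.4, 0.2, 0.4]
grip_width: -0.0002
gripper_force: 0.2
```

```bash
python3 door.py
```

```text
[0.46159138 0.11116374 0.2005376 ]
top 37 47.4 [0.56932074 0.16814716] [0.593829   0.19409943]
scene 280 41.1 [0.4100257  0.02497465] [0.5951836  0.19281757]
```

Request:
send_rows([
  {"dx":-0.4,"dy":-0.5,"dz":0,"yaw":0,"gripper":0},
  {"dx":-0.7,"dy":-1.0,"dz":0,"yaw":0,"gripper":0},
  {"dx":-1.1,"dy":-1.5,"dz":0,"yaw":0,"gripper":0},
  {"dx":-1.5,"dy":-2.0,"dz":0,"yaw":0,"gripper":0},
  {"dx":-1.9,"dy":-2.5,"dz":0,"yaw":0,"gripper":0},
])

```text
clock: 14.05
tcp_pos: [0.4807, 0.0862, 0.2005]
orientation: [0.001, 3.142, 0.0]
contact_force: [-0.2, 0.3, -0.7]
grip_width: -0.0
gripper_force: 0.2
```

Request:
send_rows([
  {"dx":-0.5,"dy":-0.4,"dz":0,"yaw":0,"gripper":0},
  {"dx":-1.0,"dy":-0.9,"dz":0,"yaw":0,"gripper":0},
  {"dx":-1.5,"dy":-1.3,"dz":0,"yaw":0,"gripper":0},
  {"dx":-2.0,"dy":-1.7,"dz":0,"yaw":0,"gripper":0},
  {"dx":-2.6,"dy":-2.1,"dz":0,"yaw":0,"gripper":0},
])

```text
clock: 14.68
tcp_pos: [0.5067, 0.0654, 0.2005]
orientation: [-0.001, -3.141, -0.0]
contact_force: [-0.7, 0.8, -0.1]
grip_width: -0.0003
gripper_force: 0.3
```

Request:
send_rows([
  {"dx":-0.5,"dy":-0.3,"dz":0,"yaw":0,"gripper":0},
  {"dx":-1.0,"dy":-0.6,"dz":0,"yaw":0,"gripper":0},
  {"dx":-1.5,"dy":-0.9,"dz":0,"yaw":0,"gripper":0},
  {"dx":-2.0,"dy":-1.1,"dz":0,"yaw":0,"gripper":0},
  {"dx":-2.4,"dy":-1.2,"dz":0,"yaw":0,"gripper":0},
])

```text
clock: 15.3
tcp_pos: [0.5306, 0.0533, 0.2005]
orientation: [-0.001, -3.141, 0.0]
contact_force: [-0.5, -0.2, 0.2]
grip_width: -0.0
gripper_force: 0.2
```

```bash
python3 door.py
```

```text
[0.53060203 0.05325865 0.20050409]
top 129 73.9 [ 0.5220498  -0.04177563] [0.5968804  0.19061065]
scene 278 73.4 [ 0.5229712  -0.04828919] [0.6025214  0.19056173]
```

Request:
send_rows([
  {"dx":-0.4,"dy":-0.2,"dz":0,"yaw":0,"gripper":0},
  {"dx":-0.7,"dy":-0.3,"dz":0,"yaw":0,"gripper":0},
  {"dx":-1.0,"dy":-0.4,"dz":0,"yaw":0,"gripper":0},
  {"dx":-1.3,"dy":-0.5,"dz":0,"yaw":0,"gripper":0},
  {"dx":-1.6,"dy":-0.6,"dz":0,"yaw":0,"gripper":0},
])

```text
clock: 16.02
tcp_pos: [0.5465, 0.0475, 0.2005]
orientation: [-0.001, -3.142, -0.0]
contact_force: [0.2, -0.1, 0.2]
grip_width: 0.0002
gripper_force: 0.2
```

Request:
send_rows([
  {"dx":-0.25,"dy":-0.1,"dz":0,"yaw":0,"gripper":0},
  {"dx":-0.5,"dy":-0.2,"dz":0,"yaw":0,"gripper":0},
  {"dx":-0.75,"dy":-0.2,"dz":0,"yaw":0,"gripper":0},
  {"dx":-1.0,"dy":-0.3,"dz":0,"yaw":0,"gripper":0},
  {"dx":-1.2,"dy":-0.3,"dz":0,"yaw":0,"gripper":0},
])

```text
clock: 16.65
tcp_pos: [0.5585, 0.0444, 0.2005]
orientation: [-0.001, -3.142, 0.0]
contact_force: [-1.3, -0.3, 1.3]
grip_width: 0.0005
gripper_force: 0.2
```

Request:
send_rows([
  {"dx":-0.15,"dy":0,"dz":0,"yaw":0,"gripper":0},
  {"dx":-0.3,"dy":0,"dz":0,"yaw":0,"gripper":0},
  {"dx":-0.45,"dy":0,"dz":0,"yaw":0,"gripper":0},
  {"dx":-0.6,"dy":0,"dz":0,"yaw":0,"gripper":0},
  {"dx":-0.75,"dy":0,"dz":0,"yaw":0,"gripper":0},
])

```text
clock: 17.27
tcp_pos: [0.566, 0.0446, 0.2006]
orientation: [0.001, 3.142, 0.0]
contact_force: [-0.6, 0.4, -0.6]
grip_width: -0.0001
gripper_force: 0.2
```

```bash
python3 door.py
```

```text
[0.56595246 0.04455777 0.20056257]
top 127 87.0 [ 0.57041895 -0.05270362] [0.5976904  0.19090785]
scene 248 86.8 [ 0.5764657  -0.05681525] [0.6022829  0.19323258]
```

Still about 2–3° open, and I'll keep going at about 10 mm/s until it meets resistance.

Request:
send_rows([
  {"dx":-0.12,"dy":0,"dz":0,"yaw":0,"gripper":0},
  {"dx":-0.24,"dy":0,"dz":0,"yaw":0,"gripper":0},
  {"dx":-0.36,"dy":0,"dz":0,"yaw":0,"gripper":0},
  {"dx":-0.48,"dy":0,"dz":0,"yaw":0,"gripper":0},
  {"dx":-0.6,"dy":0,"dz":0,"yaw":0,"gripper":0},
])

```text
clock: 18.0
tcp_pos: [0.5719, 0.0445, 0.2005]
orientation: [-0.001, -3.142, 0.0]
contact_force: [-0.6, -0.2, 0.2]
grip_width: 0.0
gripper_force: 0.2
```

Request:
send_rows([
  {"dx":-0.1,"dy":0,"dz":0,"yaw":0,"gripper":0},
  {"dx":-0.2,"dy":0,"dz":0,"yaw":0,"gripper":0},
  {"dx":-0.3,"dy":0,"dz":0,"yaw":0,"gripper":0},
])

```text
clock: 18.38
tcp_pos: [0.5741, 0.0445, 0.2004]
orientation: [-0.001, -3.14, -0.0]
contact_force: [-5.6, 0.4, 2.9]
grip_width: 0.0002
gripper_force: 2.8
```

Request:
send_rows([
  {"dx":-0.1,"dy":0,"dz":0,"yaw":0,"gripper":0},
  {"dx":-0.15,"dy":0,"dz":0,"yaw":0,"gripper":0},
  {"dx":-0.15,"dy":0,"dz":0,"yaw":0,"gripper":0},
])

```text
clock: 18.75
tcp_pos: [0.5741, 0.0446, 0.2002]
orientation: [-0.001, -3.137, -0.0]
contact_force: [-8.5, -0.1, 6.2]
grip_width: -0.0004
gripper_force: 4.4
```

Request:
send_rows([
  {"dx":0.5,"dy":0,"dz":0,"yaw":0,"gripper":0},
  {"dx":2,"dy":0,"dz":0,"yaw":0,"gripper":0},
  {"dx":5,"dy":0,"dz":0,"yaw":0,"gripper":0},
  {"dx":7,"dy":0,"dz":-4,"yaw":0,"gripper":0},
  {"dx":8,"dy":0,"dz":-9,"yaw":0,"gripper":0},
])

```text
clock: 19.38
tcp_pos: [0.494, 0.0444, 0.2906]
orientation: [-0.0, -3.139, 0.001]
contact_force: [1.3, 1.0, 0.5]
grip_width: -0.0001
gripper_force: 0.0
```

Request:
send_rows([
  {"dx":0,"dy":6,"dz":0,"yaw":0,"gripper":0},
  {"dx":0,"dy":12,"dz":0,"yaw":0,"gripper":0},
  {"dx":0,"dy":18,"dz":0,"yaw":0,"gripper":0},
  {"dx":0,"dy":24,"dz":0,"yaw":0,"gripper":0},
  {"dx":0,"dy":24,"dz":0,"yaw":0,"gripper":0},
])

```text
clock: 20.0
tcp_pos: [0.4942, 0.2905, 0.2902]
orientation: [0.013, -3.141, -0.004]
contact_force: [-0.4, -1.1, -0.8]
grip_width: 0.0002
gripper_force: 0.0
```

```bash
python3 door.py
python3 - <<'E'
from h import *
grab('scene','s3.png');a=cv2.imread('pics/s3.png')
grab('top','t3.png');b=cv2.imread('pics/t3.png')
cv2.imwrite('pics/c3.png',cv2.hconcat([cv2.resize(a[120:280,220:380],(400,400),interpolation=2),cv2.resize(b[70:230,170:330],(400,400),interpolation=2)]))
E
```

```text
[0.49421395 0.29047905 0.29015897]
top 371 89.4 [ 0.5832092  -0.05295074] [0.6016755 0.1906896]
scene 239 90.0 [ 0.58582467 -0.05813692] [0.605273   0.19031735]
```

View pics/c3.png

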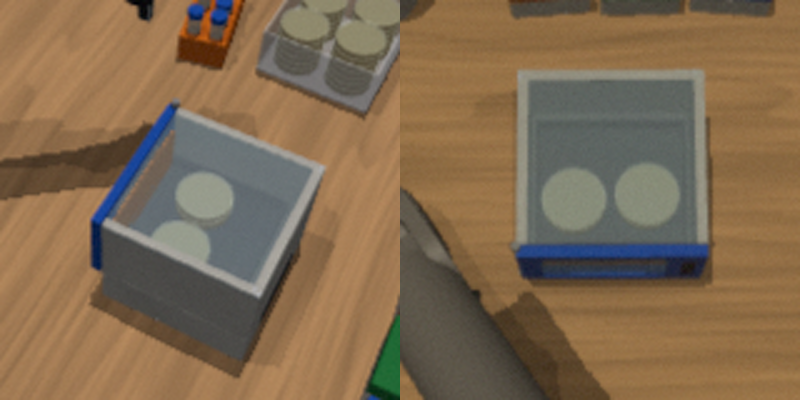

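The door lies flat over the front (blue edge at y≈250 in the right crop, line at 89.4–90.0°). The dishes are flat at (573,198) and (647,195), and the arm is clear, so I'm handing in.

```bash
python3 -c "
from bench import workorder
print(workorder.hand_in())"
```

```text
the job is handed in; nothing more can be done
None
```

I pushed the tray fully home, then swung the door fully shut, both slowly, and handed the job in at about 20 s. The final pictures show the dishes flat, the door flush and the arm clear. One fault: early in the swing, the wider part of the fingers above the tips likely touched the door's top edge (force under 1 N) before I raised the hand, so that stretch wasn't fingertips only.

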